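# Start a siphon brew: mains, heater, timer

## Robot

A 6-joint arm with a two-finger parallel gripper is mounted at the origin on the work surface. World frame = base frame: x ahead of the robot, y to its left, z up, the work surface at z = 0. Lengths are in m, angles in rad, forces in N, time in s.
With the tool pointing down it reaches from about 0.225 to 0.875 m from the base axis. Payload 3.4 kg.
Tool frame: the origin (TCP) lies at the very end of the fingers, on their centre line; the grasp point (between the pads) lies 19 mm behind it (manip.tcp_to_grasp is the distance from the TCP to the grasp point, in m); z points along the fingers, y is the line along which they close (so a half turn about z gives the same grasp; the last joint's range is limited). The gripper opens to 85 mm and grips with 20 to 120 N. Pads are 22 mm wide; open, the fingers measure 114 mm over their backs; the gripper's body (76 mm by 85 mm) begins 54 mm behind the grasp point. The pads swing forward as they close: fully open they stand 13 mm farther back than shut.
Start: joints at [-1.296, 0.276, 1.505, -0, 1.361, -0.121], TCP at [0.222, -0.531, 0.231] pointing down, gripper open.
Joint ranges: [-2.89, 2.89], [-0.75, 2.08], [0.22, 2.7], [-1.18, 4.32], [0.11, 2.71], [-2.7, 2.7]. Speed limits (rad/s): [2.57, 2.57, 3.14, 3.14, 3.14, 3.14].

## Interface

Orientations are given as a unit quaternion [w, x, y, z].
In Python, from rig import status, get_image, job, manip gives the robot as it stands.
- The arm moves only by the tool apply_moves, never from a script. Its arguments are lists of equal length, an entry for each row: "xyz": the shift along the tool's x, y, z each as a share of 0.3 m, from -1 to 1, a list of three; "rot": the turn, a rotation vector about the tool's x, y, z each as a share of 60 degrees, from -1 to 1, a list of three; "hand": the opening, from -1 (shut) to 1 (fully open). A call has 1 to 8 rows; each row shifts and turns the commanded pose from where the row before left it, along the tool's axes as they then stand; what a row does not reach is not made up. A row lasts 1/8 s, in which the tool goes at most 62.5 mm and 10.7 degrees, less where a joint would pass 70% of its speed; a pose out of reach is approached as far as the arm can. A call with a number of a shift or a turn outside -1 to 1 is refused whole. A call with a gripper value outside its range is refused whole. The fingers move at their own pace and stop on an object; "force" is the grip in N (left out, the last holds). Time passes only in rows, so rows that do not move let the fingers close. It gives the time, the measured TCP pose, the force, the opening and the grip force at its end, in the units of the state.
- status.get_state(): the state, without advancing time (a new reading comes with each control period).
- get_image(name): name is "scene" or "side" or "wrist"; returns a dict with "pixels" (480x640x3 uint8, red, green, blue), "fovy" (degrees; the focal length in pixels is half the picture's height over the tangent of half this angle, whatever the lens; pixels are square), "cx", "cy" (the principal point, pixels), "dist" ([k1, k2, p1, p2, k3] as OpenCV has them; the pictures are not rectified), "origin" and "orientation" of the camera in the world; the wrist camera has in their place "tool_from_camera" (4x4, takes a point from camera to tool coordinates, whose origin is the TCP and whose axes are the flange's). Camera axes: x right, y down, z forward; pixel columns grow to the right and rows downward; lengths in m; the calibration is good to about 2 mm. A picture is of the moment at which its call begins: read the wrist's pose just before it. There is no depth.
- job.sign_off(): hands the job in; it is judged then, once.
The state is a dict: "clock": time; "qpos": joint angles; "qd": joint speeds; "effort": joint torques, N m; "position": TCP position; "ee_rot": TCP orientation; "contact_force": force on the tool from outside, world axes, zero at the start; "moment": the same for the moment, N m; "width": finger opening in m; "gripper_force": force on a finger pad.
Only numpy, scipy, OpenCV 4.12 (cv2) and the standard library are available. Lean on these libraries where they do the work, as an engineer would, in place of code of your own. Each camera call takes 0.05 s, during which the arm holds its last target. There are 200 camera calls.

## Task

Start the siphon coffee brew with the closed fingertips. First switch on the mains by pressing the raised half of the rocker on the white box fully down; then do the same with the rocker of the heater that the glass siphon stands on (each heater has the rocker on its own side of the base), leaving the other heater off; last press the round key on the loose timer all the way down and let it spring back. Only press: do not pick up, shift or knock over the timer, the siphon or any of the coffee things.

Things in the scene. Friction and masses are not known exactly. Their poses are not given: they have to be found in the camera images.
- mains_box: white plastic switch box fixed to the counter, 110 (x) by 80 (y) by 45 mm high, with a single rocker in the middle of its top. Origin: centre of its underside; x points away from the robot, give or take 0.35 rad. It stands on the left or the right of the heater base; the timer is on the other side
- mains (a joint): mains rocker, rad, starts near 0. Black rocker 64 mm long (box x), 40 mm wide, pivot line mid-length along box y. Its two flat 32 mm faces form a V: one lies level, the other slopes up 0.44 rad to an edge 14 mm higher. 0 = off (far half raised), 0.44 = on (far half level); grows as the far half is pressed. No spring: friction about 0.06 N m (2 to 5 N at the face), stays where left.
- mains_push (a point): on the surface of the rocker's far half (the one away from the robot), 21 mm from the pivot line: the point to press. It moves with the rocker: off it is 9 mm above the pivot line, fully on it is level with it at z = 0.053 m
- station: fixed twin heater base, aluminium box 340 (x) by 320 (y) by 60 mm high. Origin: centre of its underside; x points away from the robot (within 0.15 rad), y left. On top: round heater plates at (0.08, 0.085) m (left) and (0.08, -0.085) m (right) in its frame; near the front edge two rockers, pivots at (-0.12, 0.055) (left) and (-0.12, -0.055) (right), 68 mm above the counter
- heater_left (a joint): the left heater's rocker (+y of the base), rad; same make as the mains rocker: 0 = off, 0.44 = on, grows as the far half is pressed, stays where left
- heater_left_push (a point): on the surface of the rocker's far half (the one away from the robot), 21 mm from the pivot line: the point to press. It moves with the rocker: off it is 9 mm above the pivot line, fully on it is level with it at z = 0.068 m
- heater_right (a joint): the right heater's rocker (-y of the base), rad; same as the left one
- heater_right_push (a point): on the surface of the rocker's far half (the one away from the robot), 21 mm from the pivot line: the point to press. It moves with the rocker: off it is 9 mm above the pivot line, fully on it is level with it at z = 0.068 m
- siphon: loose glass siphon coffee brewer, 310 mm high, steel foot 116 mm across, glass bulb, clear upper chamber 76 mm across with a black lid; stands on one of the two heater plates (the steel pitcher is on the other). Origin: centre of the foot's underside
- timer: loose round kitchen timer, grey puck 90 mm across and 30 mm high, 0.35 kg, standing on the counter, with one round key in the middle of its top. Origin: centre of its underside, z up
- timer_key (a joint): the timer's key: white, 40 mm across, its top 40 mm above the counter. 0 = up, 0.006 m = fully down; springs back (about 1.5 N to start, 5 N fully down)
- timer_key_top (a point): centre of the key's top face (moves with it)
- pitcher: loose steel milk pitcher with a handle, 76 mm across, 85 mm high, on the other heater plate; leave alone. Origin: centre of its underside
- demitasse: small white cup, 56 mm across, 45 mm high, standing on the heater base between rockers and plates; leave alone. Origin: centre of its underside
- mug: white mug with a handle, 76 mm across, 85 mm high, on the counter at the left; leave alone. Origin: centre of its underside
- jar: amber glass jar with a steel lid, 68 mm across, 95 mm high, on the counter at the right; leave alone. Origin: centre of its underside
- spoon: steel spoon 160 mm long lying on the counter at the far right; leave alone. Origin: middle of it, underside
- scoop: small black measuring cup, 50 mm across, 40 mm high, on the counter at the far left; leave alone. Origin: centre of its underside

How it is judged:
On the way, in this order (a step that is already met when the one before it is completed fails the run):
1. the mains rocker is pressed fully on (value of joint mains above 0.37 rad), for 0.1 s.
2. the rocker of the heater under the siphon is pressed fully on (((y of siphon in the frame of station above 0 m and value of joint heater_left above 0.37 rad) or (not (y of siphon in the frame of station above 0 m) and value of joint heater_right above 0.37 rad))), for 0.1 s.
3. the timer's key is pressed down (value of joint timer_key above 0.0045 m), for 0.05 s.
At the end, for the whole second after the job is handed in: the mains rocker and the rocker of the siphon's heater are on (above 0.37 of 0.44 rad), the other heater's rocker is off (below 0.15 rad), the timer's key is up again (below 1.5 mm), the timer stands upright within 25 mm of its place, and the siphon and the coffee things are within 20 mm of theirs (value of joint mains above 0.37 rad and ((y of siphon in the frame of station above 0 m and value of joint heater_left above 0.37 rad) or (not (y of siphon in the frame of station above 0 m) and value of joint heater_right above 0.37 rad)) and ((y of siphon in the frame of station above 0 m and value of joint heater_right below 0.15 rad) or (not (y of siphon in the frame of station above 0 m) and value of joint heater_left below 0.15 rad)) and value of joint timer_key below 0.0015 m and height (world z) of timer below 0.006 m and distance of timer from where it was at the start of the episode below 0.025 m and angle between each of timer, siphon's own z axis and vertical below 0.1 rad and distance of each of siphon, pitcher, demitasse, mug, jar, spoon, scoop from where it was at the start of the episode below 0.02 m); the robot touches nothing.
It fails at once if a heater is switched before the mains is on (value of joint mains below 0.33 rad and value of joint any of heater_left, heater_right above 0.15 rad).
It fails at once if the timer's key is pressed before the siphon's heater is on (value of joint timer_key above 0.003 m and not ((y of siphon in the frame of station above 0 m and value of joint heater_left above 0.33 rad) or (not (y of siphon in the frame of station above 0 m) and value of joint heater_right above 0.33 rad))).
It fails at once if the other heater's rocker is pressed (not ((y of siphon in the frame of station above 0 m and value of joint heater_right below 0.15 rad) or (not (y of siphon in the frame of station above 0 m) and value of joint heater_left below 0.15 rad))).
It fails at once if the timer is lifted, tipped or shifted more than 25 mm (height (world z) of timer above 0.01 m or angle between timer's own z axis and vertical above 0.2 rad or distance of timer from where it was at the start of the episode above 0.025 m).
It fails at once if the siphon is tipped, or it, the pitcher, a cup, the jar, the spoon or the scoop is shifted or lifted more than 20 mm (angle between siphon's own z axis and vertical above 0.2 rad or distance of any of siphon, pitcher, demitasse, mug, jar, spoon, scoop from where it was at the start of the episode above 0.02 m).
It also fails if it takes over 59 s, if anything falls off the work surface, if the arm or the gripper's body presses on something with over 40 N, if the wrist force passes 120 N, or if a joint passes its speed limit or range.

## Working session

There is one attempt and no reset: what is moved stays moved. The work goes in short steps, Python scripts to look and compute and a tool call to move; the robot and the scene stay as the last step left them, time stands still between calls to the robot, and variables do not carry over. Pictures are saved under pics/ and viewed, at most 10 in all, crops included, and the job is handed in when it is done.

Besides the shell and the picture viewer there is one more tool, called after "Request:" as a command line: name --argument value ..., lists and objects as JSON in quotes. apply_moves: Moves the arm, as the interface text tells. Its arguments: {"type":"object","properties":{"xyz":{"type":"array","items":{"type":"array","items":{"type":"number","minimum":-1,"maximum":1}}},"rot":{"type":"array","items":{"type":"array","items":{"type":"number","minimum":-1,"maximum":1}}},"hand":{"type":"array","items":{"type":"number"}},"force":{"type":"number"}},"required":["xyz","rot","hand"]}

```bash
ls; mkdir -p pics; python3 - <<'E'
from rig import status,get_image
import cv2,pickle
print(status.get_state())
for n in("scene","side"):
    d=get_image(n); pickle.dump(d,open(n+".pkl","wb")); cv2.imwrite(f"pics/{n}0.png",d["pixels"][:,:,::-1])
    print({k:v for k,v in d.items() if k!="pixels"})
E
```

```text
pics
{'clock': 0.0, 'qpos': array([-1.29598468e+00,  2.76604742e-01,  1.50617231e+00,  2.43682627e-05,
        1.36071940e+00, -1.20995365e-01]), 'qd': array([-1.92032427e-04, -3.22950021e-05, -2.57937967e-04,  1.77267842e-03,
       -4.57181020e-04,  4.05182641e-04]), 'effort': array([-2.29031220e-04, -4.16772652e+01, -2.45805252e+01,  1.38360167e-05,
        1.11147013e-02, -3.03157542e-06]), 'position': array([ 0.22154714, -0.53000512,  0.23041857]), 'ee_rot': array([-9.49998969e-04,  9.80480990e-01,  1.96611600e-01, -6.12578886e-05]), 'contact_force': array([ 0.28747362, -0.08999083,  0.5838811 ]), 'moment': array([-0.02431922, -0.02482854, -0.04090438]), 'gripper_force': 0.0, 'width': 0.0851550348800379}
{'fovy': 48.76424511527832, 'cx': 310.16342576668046, 'cy': 243.44415378108476, 'dist': array([0.04185235, 0.        , 0.        , 0.        , 0.        ]), 'origin': array([ 0.9428195 , -0.63452431,  1.26227782]), 'orientation': array([-0.2571035 ,  0.93099276,  0.2494449 , -0.07019624])}
{'fovy': 50.709314621330684, 'cx': 330.90499005334397, 'cy': 237.44177834337611, 'dist': array([-0.08535238,  0.        ,  0.        ,  0.        ,  0.        ]), 'origin': array([-0.00607563,  0.57233687,  0.97929062]), 'orientation': array([ 0.13753401, -0.36309837,  0.85850996, -0.33496959])}
```

View pics/scene0.png

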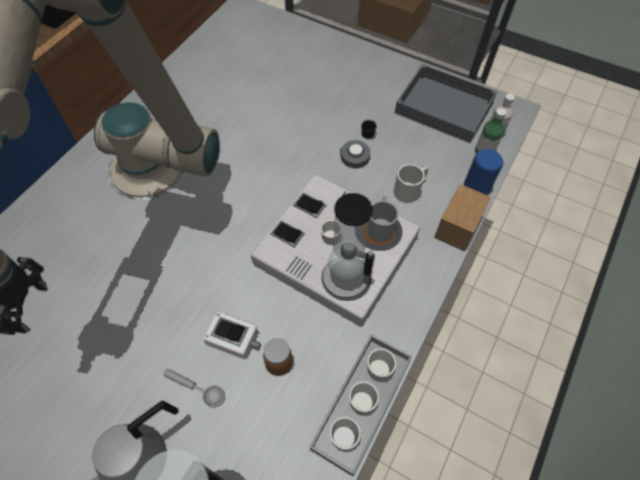

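View pics/side0.png

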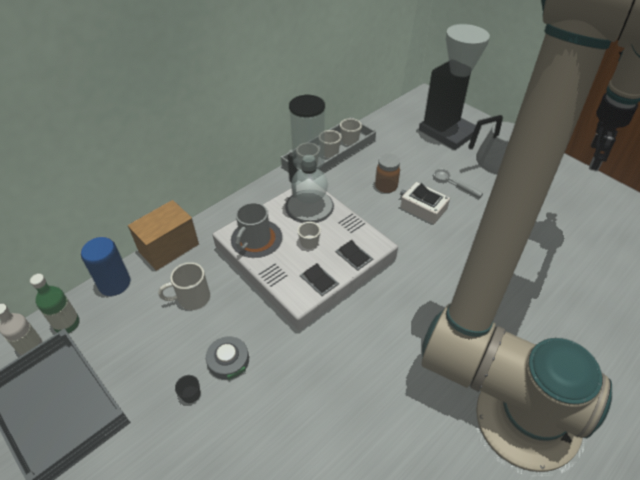

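The siphon stands on the right plate in both views: its foot is at scene (345,280) and side (308,205), so heater_right is the one to press. Its rocker is at scene (288,233) and side (354,254). The mains box is at scene (232,335) on the right, and the timer is at scene (355,152) on the left.

```bash
cat >h.py <<'E'
import numpy as np,cv2,pickle
from scipy.spatial.transform import Rotation as R
def ray(d,uv,pose=None):
    f=240/np.tan(np.radians(d["fovy"])/2); K=np.array([[f,0,d["cx"]],[0,f,d["cy"]],[0,0,1]])
    p=cv2.undistortPoints(np.array(uv,float).reshape(-1,1,2),K,d["dist"])[:,0]
    v=np.c_[p,np.ones(len(p))]
    if "origin" in d: o=d["origin"];M=R.from_quat(d["orientation"],scalar_first=True).as_matrix()
    else:
        T=d["tool_from_camera"];Rt=R.from_quat(pose[1],scalar_first=True).as_matrix()
        o=pose[0]+Rt@T[:3,3];M=Rt@T[:3,:3]
    return o,v@M.T
def plane(d,uv,z,pose=None):
    o,v=ray(d,uv,pose); return o+v*((z-o[2])/v[:,2])[:,None]
def tri(o1,v1,o2,v2):
    A=np.c_[v1,-v2]; t=np.linalg.lstsq(A,o2-o1,rcond=None)[0]
    a,b=o1+t[0]*v1,o2+t[1]*v2
    return (a+b)/2,np.linalg.norm(a-b)
def blob(mask,near,r=30):
    n,l,s,c=cv2.connectedComponentsWithStats(mask.astype(np.uint8))
    best=[i for i in range(1,n) if s[i,4]>40 and np.hypot(*(c[i]-near))<r]
    i=max(best,key=lambda i:s[i,4]); m=(l==i).astype(np.uint8)
    cn=cv2.findContours(m,0,1)[0][0]; return c[i],s[i,4],cv2.minAreaRect(cn)
E
python3 - <<'E'
from h import *
S=pickle.load(open("scene.pkl","rb"));D=pickle.load(open("side.pkl","rb"))
np.set_printoptions(precision=4,suppress=True)
for nm,a,b,dark in [("mains",(232,333),(428,195),1),("hr",(288,233),(354,254),1),("hl",(310,204),(320,278),1),("key",(355,150),(227,353),0)]:
    r=[]
    for d,p in((S,a),(D,b)):
        g=d["pixels"].max(2); 
        x=blob(g<60 if dark else d["pixels"].min(2)>150,p,12); r.append(x); print(nm,x)
    o1,v1=ray(S,[r[0][0]]);o2,v2=ray(D,[r[1][0]])
    print(tri(o1,v1[0],o2,v2[0]), plane(S,[r[0][0]],.04),plane(D,[r[1][0]],.04))
a=S["pixels"][:,:,::-1];b=D["pixels"][:,:,::-1]
c=[cv2.resize(i,(400,300),interpolation=2) for i in (a[295:370,190:290],b[165:240,380:480],a[180:255,250:350],b[230:305,290:390])]
cv2.imwrite("pics/crops.png",np.vstack([np.hstack(c[:2]),np.hstack(c[2:])]))
E
```

```text
mains (array([229.4746, 330.3909]), np.int32(394), ((229.25001525878906, 330.25), (26.56313133239746, 16.127614974975586), 18.434947967529297))
mains (array([425.6606, 194.5068]), np.int32(221), ((425.7811584472656, 194.8182830810547), (22.609647750854492, 11.897104263305664), 34.508522033691406))
(array([ 0.5311, -0.319 ,  0.0526]), np.float64(0.00045648537614312963)) [[ 0.527  -0.3155  0.04  ]] [[ 0.5382 -0.3313  0.04  ]]
hr (array([287.2159, 232.6159]), np.int32(315), ((286.9361572265625, 232.6368865966797), (24.829416275024414, 14.136457443237305), 25.016895294189453))Traceback (most recent call last):
  File "<stdin>", line 8, in <module>
  File "h.py", line 21, in blob
    i=max(best,key=lambda i:s[i,4]); m=(l==i).astype(np.uint8)
ValueError: max() iterable argument is empty
```

```bash
python3 - <<'E'
from h import *
S=pickle.load(open("scene.pkl","rb"));D=pickle.load(open("side.pkl","rb"))
np.set_printoptions(precision=4,suppress=True)
for nm,a,b,dark in [("mains",(232,333),(428,195),1),("hr",(288,233),(354,254),1),("hl",(310,204),(320,278),1),("key",(355,150),(227,353),0)]:
  try:
    r=[]
    for d,p in((S,a),(D,b)):
        g=d["pixels"].max(2); 
        x=blob(g<75 if dark else d["pixels"].min(2)>150,p,15); r.append(x); print(nm,x)
    o1,v1=ray(S,[r[0][0]]);o2,v2=ray(D,[r[1][0]])
    print(tri(o1,v1[0],o2,v2[0]), plane(S,[r[0][0]],.04),plane(D,[r[1][0]],.04))
  except Exception as e: print(e)
a=S["pixels"][:,:,::-1];b=D["pixels"][:,:,::-1]
c=[cv2.resize(i,(400,300),interpolation=2) for i in (a[295:370,190:290],b[165:240,380:480],a[180:255,250:350],b[230:305,290:390])]
cv2.imwrite("pics/crops.png",np.vstack([np.hstack(c[:2]),np.hstack(c[2:])]))
E
```

```text
mains (array([229.3154, 330.3364]), np.int32(428), ((229.2000274658203, 330.4000244140625), (27.195587158203125, 16.443843841552734), 18.434947967529297))
mains (array([425.3409, 194.5492]), np.int32(264), ((425.5384216308594, 194.69229125976562), (23.852108001708984, 12.75810432434082), 33.690067291259766))
(array([ 0.5311, -0.3187,  0.0526]), np.float64(0.0007678719190200542)) [[ 0.5265 -0.3156  0.04  ]] [[ 0.5387 -0.3305  0.04  ]]
hr (array([287.15  , 232.6441]), np.int32(340), ((287.0983581542969, 232.9180450439453), (25.537885665893555, 14.887556076049805), 23.629377365112305))
hr (array([353.5013, 253.577 ]), np.int32(383), ((353.4346618652344, 253.60572814941406), (27.2927303314209, 15.108475685119629), 43.02506637573242))
(array([ 0.5122, -0.0178,  0.067 ]), np.float64(0.00031225459905466355)) [[ 0.5024 -0.004   0.04  ]] [[ 0.5277 -0.0352  0.04  ]]
hl (array([309.1752, 204.1306]), np.int32(314), ((309.300048828125, 203.90000915527344), (24.59674835205078, 14.758047103881836), 26.56505012512207))
hl (array([318.644 , 278.0422]), np.int32(427), ((318.5000305175781, 278.0000305175781), (27.577163696289062, 16.26345443725586), 45.0))
(array([0.5165, 0.0919, 0.0666]), np.float64(0.0004173926566255676)) [[0.5069 0.1079 0.04  ]] [[0.532 0.078 0.04 ]]
key (array([355.5   , 148.7143]), np.int32(98), ((355.5, 148.5), (9.0, 11.0), 90.0))
key (array([225.523 , 351.8661]), np.int32(239), ((225.5, 352.0), (16.0, 17.0), 90.0))
(array([0.5255, 0.3531, 0.0397]), np.float64(0.0006497770078360055)) [[0.5258 0.3531 0.04  ]] [[0.525 0.353 0.04 ]]
```

View pics/crops.png

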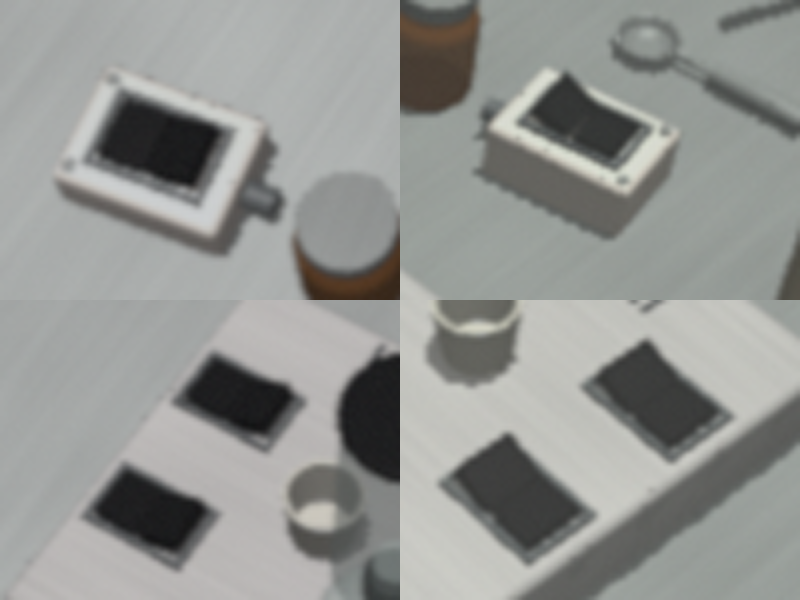

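The crops show the far half of each rocker raised, and the box outline is clear, with its top long edge at scene (218,312.5)–(257,326). Next I compute the mains yaw and all the targets.

```bash
python3 - <<'E'
from h import *
S=pickle.load(open("scene.pkl","rb"));D=pickle.load(open("side.pkl","rb"))
np.set_printoptions(precision=4,suppress=True)
g=S["pixels"].min(2)
def quad(d,thr,p):
    m=np.zeros((480,640),np.uint8); x,y=p; m[y-32:y+32,x-35:x+35]=(d["pixels"].min(2)>thr)[y-32:y+32,x-35:x+35]
    c=max(cv2.findContours(m,0,1)[0],key=cv2.contourArea); return cv2.boxPoints(cv2.minAreaRect(c)),cv2.contourArea(c)
for d,p in((S,(232,333)),(D,(428,195))):
  for t in(165,180,195):
    q,a=quad(d,t,p); w=plane(d,q,.045); print(t,a,q.round(1).tolist()); print(w[:,:2].tolist(), w.mean(0))
q=[(218,312.5),(257,326.25),(204.25,338)]
print("hand",plane(S,q,.045))
# rocker edges: yaw from contour long axis
for d,p,z in((S,(229,330),.055),(S,(287,233),.07),(S,(309,204),.07),(D,(425,195),.055)):
    x=blob(d["pixels"].max(2)<75,p,15)[2]; w=plane(d,cv2.boxPoints(x),z)[:,:2]
    e=[w[1]-w[0],w[2]-w[1]]; print([(np.hypot(*v),np.arctan2(v[1],v[0])) for v in e], w.mean(0))
print("jar",plane(S,[(277,350)],.095), plane(D,[(389,162)],.095))
E
```

```text
165 4101.5 [[197.0, 301.0], [266.0, 301.0], [266.0, 364.0], [197.0, 364.0]]
[[0.4134675169822759, -0.2927507162824518], [0.5636037402737265, -0.2064585596640427], [0.6508630700008234, -0.34316447784434057], [0.5102350800250299, -0.4237919745361458]] [ 0.5345 -0.3165  0.045 ]
180 353.5 [[203.6999969482422, 337.8999938964844], [214.60000610351562, 309.79998779296875], [254.5, 325.1000061035156], [243.6999969482422, 353.29998779296875]]
[[0.4857433282185882, -0.36357324545197295], [0.46548782821746476, -0.2903451924935201], [0.5739512491901058, -0.2750192563565011], [0.5907455094886043, -0.3475853998925452]] [ 0.529  -0.3191  0.045 ]
195 148.5 [[208.3000030517578, 338.8999938964844], [218.60000610351562, 312.1000061035156], [253.6999969482422, 325.6000061035156], [243.39999389648438, 352.3999938964844]]
[[0.4967113959039438, -0.3601505792066613], [0.4778323607203609, -0.290656726241387], [0.5729716061618878, -0.27717971037590283], [0.588967618913486, -0.34611990876891546]] [ 0.5341 -0.3185  0.045 ]
165 239.0 [[402.3999938964844, 196.1999969482422], [411.3999938964844, 178.1999969482422]
[... 923 characters left out ...]
 [ 0.487  -0.3632  0.045 ]]
[(np.float64(0.04119620731599207), np.float64(1.8786360443694758)), (np.float64(0.06833589140218561), np.float64(0.18777162996645905))] [ 0.5313 -0.3196]
[(np.float64(0.04558135576955592), np.float64(1.7715797010704595)), (np.float64(0.071200558589119), np.float64(0.04760014003405855))] [ 0.5133 -0.0201]
[(np.float64(0.04815075030701113), np.float64(1.7177725797989363)), (np.float64(0.07145737770519701), np.float64(-0.028703818327142208))] [0.5173 0.0907]
[(np.float64(0.0498973045695012), np.float64(-1.2853974847562075)), (np.float64(0.07115048213463976), np.float64(3.0981447400153224))] [ 0.5298 -0.3163]
jar [[ 0.667  -0.3149  0.095 ]] [[ 0.659  -0.3092  0.095 ]]
```

Request:
apply_moves --xyz '[[0.133, -0.096, 0], [0.133, -0.096, 0], [0.133, -0.096, 0], [0.133, -0.096, 0], [0.133, -0.096, 0], [0, 0, 0], [0, 0, 0], [0, 0, 0]]' --rot '[[0, 0, 0], [0, 0, 0], [0, 0, 0], [0, 0, 0], [0, 0, 0], [0, 0, 0.117], [0, 0, 0.118], [0, 0, 0]]' --hand '[-1, -1, -1, -1, -1, -1, -1, -1]'

```text
clock: 1.1
position: [0.3502, -0.3204, 0.2311]
ee_rot: [-0.0, 0.997, 0.076, -0.0]
contact_force: [1.0, -0.2, 0.4]
width: 0.0001
gripper_force: 0.0
```

```bash
cat >>h.py <<'E'
def go(target,yaw=None):
    from rig import status
    s=status.get_state(); M=R.from_quat(s["ee_rot"],scalar_first=True).as_matrix()
    print("t",s["clock"],"pos",s["position"].round(4),"F",s["contact_force"].round(1),"w",round(s["width"],4))
    y=np.arctan2(M[1,0],M[0,0]); d=M.T@(np.array(target)-s["position"])
    print("yaw",y,"toolz",M[:,2].round(3),"d/0.3",(d/.3).round(4),"norm",np.linalg.norm(d), "rot",None if yaw is None else (y-yaw)/(np.pi/3))
E
python3 -c "
from h import *
go([.553,-.316,.12],.15)"
```

```text
t 1.1 pos [ 0.3502 -0.3204  0.2311] F [ 1.  -0.2  0.4] w 0.0001
yaw 0.15162026965585448 toolz [-0.  0. -1.] d/0.3 [0.6706 0.0878 0.3699] norm 0.2312677322571833 rot 0.0015472435492262767
```

Now move over the push point, 120 mm up, and check with the wrist camera.

Request:
apply_moves --xyz '[[0.167, 0.022, 0], [0.168, 0.022, 0], [0.168, 0.022, 0], [0.167, 0.022, 0], [0, 0, 0.185], [0, 0, 0.185], [0, 0, 0], [0, 0, 0]]' --rot '[[0, 0, 0], [0, 0, 0], [0, 0, 0], [0, 0, 0], [0, 0, 0], [0, 0, 0], [0, 0, 0], [0, 0, 0]]' --hand '[-1, -1, -1, -1, -1, -1, -1, -1]'

```text
clock: 2.1
position: [0.5539, -0.318, 0.122]
ee_rot: [0.001, 0.997, 0.075, 0.001]
contact_force: [0.5, -1.1, 0.7]
width: 0.0001
gripper_force: 0.0
```

```bash
python3 - <<'E'
from h import *
from rig import status,get_image
go([.553,-.316,.053],.15)
s=status.get_state();d=get_image("wrist");d["pose"]=(s["position"],s["ee_rot"]);pickle.dump(d,open("w1.pkl","wb"))
cv2.imwrite("pics/w1.png",d["pixels"][:,:,::-1]);print(d["tool_from_camera"])
E
```

```text
t 2.1 pos [ 0.5539 -0.318   0.122 ] F [ 0.5 -1.1  0.7] w 0.0001
yaw 0.15012335311885802 toolz [ 0.002 -0.002 -1.   ] d/0.3 [-0.0025 -0.0074  0.2301] norm 0.06906012635008782 rot 0.00011779355167234278
[[-8.85809743e-04 -9.65503249e-01 -2.60389499e-01  6.53001105e-02]
 [ 9.99999320e-01 -1.05277571e-03  5.01745383e-04 -3.16413889e-04]
 [-7.58568537e-04 -2.60388877e-01  9.65503525e-01 -1.42180480e-01]
 [ 0.00000000e+00  0.00000000e+00  0.00000000e+00  1.00000000e+00]]
```

View pics/w1.png

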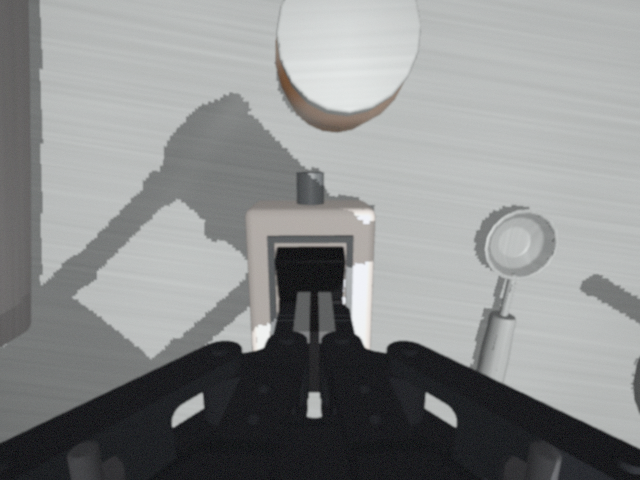

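The wrist view shows the box square with the tool: its far top edge is at row 209, columns 248–375. The rocker's raised edge is at row 247, columns 276–344, and the finger tip is at about (314,292).

```bash
python3 - <<'E'
from h import *
np.set_printoptions(precision=4,suppress=True)
d=pickle.load(open("w1.pkl","rb"))
u=np.array([.989,.149])
e=plane(d,[(276,247),(344,247)],.067,d["pose"])[:,:2];b=plane(d,[(248,210),(375,210)],.045,d["pose"])[:,:2]
for v,o in((e,.029),(b,.055)):
    t=v[0]-v[1]; print(v,np.hypot(*t),"yaw",np.arctan2(-t[0],t[1]),"centre",v.mean(0)-o*u,"push",v.mean(0)-o*u+.021*u)
E
```

```text
[[ 0.5642 -0.2952]
 [ 0.5698 -0.3323]] 0.03744350139214674 yaw 0.14852116127939785 centre [ 0.5383 -0.3181] push [ 0.5591 -0.315 ]
[[ 0.5784 -0.2746]
 [ 0.5896 -0.3494]] 0.0756690249868929 yaw 0.14882572343177428 centre [ 0.5296 -0.3202] push [ 0.5504 -0.3171]
```

Request:
apply_moves --xyz '[[0, -0.007, 0.08], [0, 0, 0.077], [0, 0, 0.018], [0, 0, 0.018], [0, 0, 0.018], [0, 0, 0.018], [0, 0, 0.006], [0, 0, 0]]' --rot '[[0, 0, 0], [0, 0, 0], [0, 0, 0], [0, 0, 0], [0, 0, 0], [0, 0, 0], [0, 0, 0], [0, 0, 0]]' --hand '[-1, -1, -1, -1, -1, -1, -1, -1]'

```text
clock: 3.15
position: [0.5546, -0.3159, 0.0529]
ee_rot: [0.002, 0.997, 0.075, 0.002]
contact_force: [0.6, 2.0, 15.0]
width: 0.0001
gripper_force: 7.4
```

Request:
apply_moves --xyz '[[0, 0, 0.005], [0, 0, 0], [0, 0, -0.1], [0, 0, -0.2], [0, 0, -0.2], [0, 0, 0], [0, 0, 0], [0, 0, 0]]' --rot '[[0, 0, 0], [0, 0, 0], [0, 0, 0], [0, 0, 0], [0, 0, 0], [0, 0, 0.09], [0, 0, 0.09], [0, 0, 0]]' --hand '[-1, -1, -1, -1, -1, -1, -1, -1]'

```text
clock: 4.15
position: [0.5515, -0.3148, 0.1976]
ee_rot: [-0.0, 1.0, -0.019, -0.001]
contact_force: [-0.1, 0.1, 0.3]
width: 0.0
gripper_force: 0.0
```

```bash
python3 - <<'E'
from h import *
from rig import get_image
go([.533,-.0185,.2],-.039)
d=get_image("side");a=get_image("scene")
c=[cv2.resize(i["pixels"][:,:,::-1][y:y+75,x:x+100],(400,300),interpolation=2) for i,x,y in((d,380,165),(a,180,295))]
cv2.imwrite("pics/m1.png",np.hstack(c))
E
```

```text
t 4.15 pos [ 0.5515 -0.3148  0.1976] F [-0.1  0.1  0.3] w 0.0
yaw -0.03770877325498417 toolz [-0.002  0.    -1.   ] d/0.3 [-0.099  -0.9845 -0.0074] norm 0.2968512342559911 rot 0.0012330307147303693
```

View pics/m1.png

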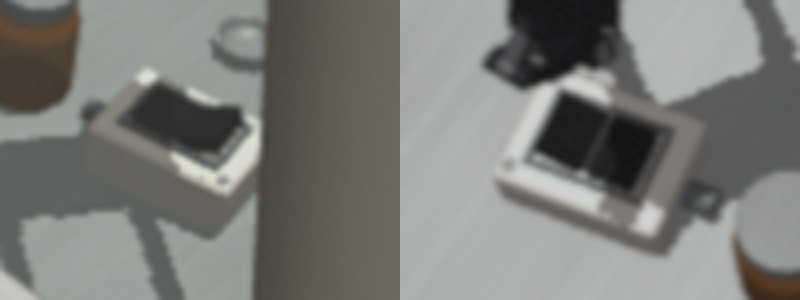

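The mains rocker has flipped: the near half is raised and the far half is level. Next is the right heater.

Request:
apply_moves --xyz '[[-0.016, -0.164, 0], [-0.016, -0.164, 0], [-0.017, -0.164, 0], [-0.017, -0.164, 0], [-0.017, -0.164, 0], [-0.016, -0.164, 0], [0, 0, 0.1], [0, 0, 0.1]]' --rot '[[0, 0, 0], [0, 0, 0], [0, 0, 0], [0, 0, 0], [0, 0, 0], [0, 0, 0], [0, 0, 0], [0, 0, 0]]' --hand '[-1, -1, -1, -1, -1, -1, -1, -1]'

```text
clock: 5.25
position: [0.5343, -0.0179, 0.1377]
ee_rot: [0.0, 1.0, -0.018, 0.0]
contact_force: [-0.5, 0.4, 0.2]
width: 0.0002
gripper_force: 0.0
```

```bash
python3 - <<'E'
from h import *
from rig import status,get_image
go([.533,-.0185,.068],-.039)
s=status.get_state();d=get_image("wrist");d["pose"]=(s["position"],s["ee_rot"]);pickle.dump(d,open("w2.pkl","wb"))
cv2.imwrite("pics/w2.png",d["pixels"][:,:,::-1])
E
```

```text
t 5.25 pos [ 0.5343 -0.0179  0.1377] F [-0.5  0.4  0.2] w 0.0002
yaw -0.03555727991140026 toolz [ 0.    -0.001 -1.   ] d/0.3 [-0.0043  0.0019  0.2324] norm 0.0697248206696058 rot 0.003287555518694501
```

View pics/w2.png

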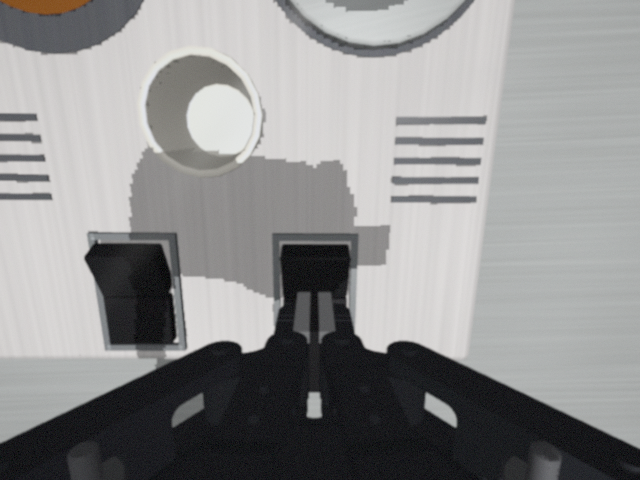

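The fingers are centred on the right rocker, whose raised edge spans columns 281–349 at row 246. The cup is clear of the fingers at (200,110), so I can press.

Request:
apply_moves --xyz '[[-0.004, 0.002, 0.08], [0, 0, 0.077], [0, 0, 0.018], [0, 0, 0.018], [0, 0, 0.018], [0, 0, 0.018], [0, 0, 0.012], [0, 0, 0]]' --rot '[[0, 0, 0], [0, 0, 0], [0, 0, 0], [0, 0, 0], [0, 0, 0], [0, 0, 0], [0, 0, 0], [0, 0, 0]]' --hand '[-1, -1, -1, -1, -1, -1, -1, -1]'

```text
clock: 6.3
position: [0.5348, -0.0196, 0.0679]
ee_rot: [0.0, 1.0, -0.019, 0.002]
contact_force: [1.1, 0.6, 13.8]
width: 0.0002
gripper_force: 6.1
```

Fully down (z 0.068, 14 N). Lift off and look.

Request:
apply_moves --xyz '[[0, 0, 0.004], [0, 0, 0], [0, 0, -0.1], [0, 0, -0.2], [0, 0, -0.15], [0, -0.15, 0], [0, -0.18, 0], [0, -0.18, 0]]' --rot '[[0, 0, 0], [0, 0, 0], [0, 0, 0], [0, 0, 0], [0, 0, 0], [0, 0, 0], [0, 0, 0], [0, 0, 0]]' --hand '[-1, -1, -1, -1, -1, -1, -1, -1]'

```text
clock: 7.3
position: [0.5377, 0.1346, 0.1991]
ee_rot: [0.0, 1.0, -0.02, -0.001]
contact_force: [1.0, -0.4, 0.3]
width: 0.0
gripper_force: 0.0
```

```bash
python3 - <<'E'
from h import *
from rig import get_image
go([.5255,.353,.2])
d=get_image("side");a=get_image("scene")
c=[cv2.resize(i["pixels"][:,:,::-1][y:y+75,x:x+100],(400,300),interpolation=2) for i,x,y in((d,290,230),(a,250,180))]
cv2.imwrite("pics/m2.png",np.hstack(c))
E
```

```text
t 7.3 pos [0.5377 0.1346 0.1991] F [ 1.  -0.4  0.3] w 0.0
yaw -0.039652107495085825 toolz [-0.003 -0.001 -1.   ] d/0.3 [-0.0695 -0.7259 -0.0033] norm 0.21877896487170514 rot None
```

View pics/m2.png

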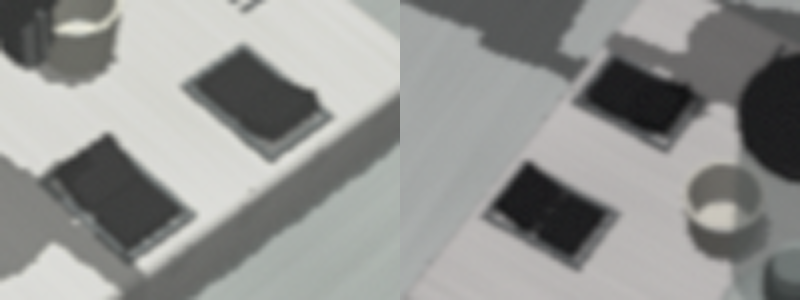

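The right heater's rocker has flipped and the left one is unchanged. On to the timer.

Request:
apply_moves --xyz '[[-0.014, -0.14, 0], [-0.014, -0.14, 0], [-0.014, -0.14, 0], [-0.014, -0.14, 0], [-0.013, -0.14, 0], [0, 0, 0.15], [0, 0, 0.15], [0, 0, 0]]' --rot '[[0, 0, 0], [0, 0, 0], [0, 0, 0], [0, 0, 0], [0, 0, 0], [0, 0, 0], [0, 0, 0], [0, 0, 0]]' --hand '[-1, -1, -1, -1, -1, -1, -1, -1]'

```text
clock: 8.4
position: [0.523, 0.3418, 0.1054]
ee_rot: [0.003, 1.0, -0.019, -0.005]
contact_force: [0.5, -0.9, 0.6]
width: -0.0
gripper_force: 0.0
```

```bash
python3 - <<'E'
from h import *
from rig import status,get_image
go([.5255,.353,.034])
s=status.get_state();d=get_image("wrist");d["pose"]=(s["position"],s["ee_rot"])
cv2.imwrite("pics/w3.png",d["pixels"][:,:,::-1])
E
```

```text
t 8.4 pos [0.523  0.3418 0.1054] F [ 0.5 -0.9  0.6] w -0.0
yaw -0.038820495795145266 toolz [-0.01  -0.006 -1.   ] d/0.3 [ 0.0093 -0.0392  0.2378] norm 0.07235673516758928 rot None
```

View pics/w3.png

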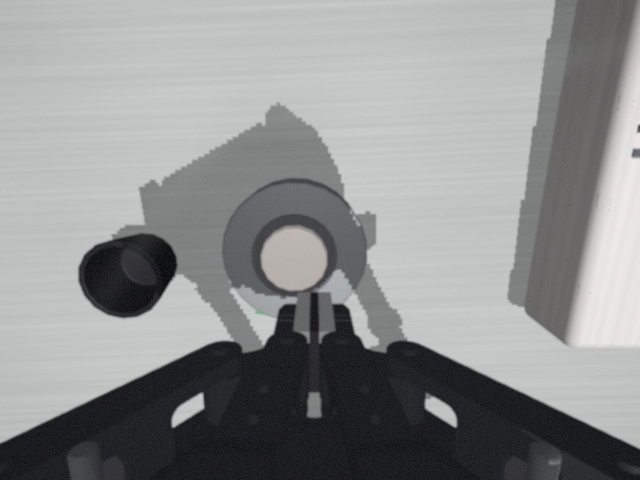

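The key centre is at (294,258). I cast it onto z=0.04, then correct the remaining offset.

Request:
apply_moves --xyz '[[0.009, -0.039, 0], [0, 0, 0.08], [0, 0, 0.06], [0, 0, 0], [0, 0, 0]]' --rot '[[0, 0, 0], [0, 0, 0], [0, 0, 0], [0, 0, 0], [0, 0, 0]]' --hand '[-1, -1, -1, -1, -1]'

```text
clock: 9.07
position: [0.5311, 0.3567, 0.0697]
ee_rot: [-0.001, 1.0, -0.019, 0.002]
contact_force: [0.4, 0.2, 0.6]
width: -0.0
gripper_force: 0.0
```

```bash
python3 - <<'E'
from h import *
from rig import status,get_image
go([.5255,.353,.034])
d=get_image("wrist")
print(plane(d,[(294,258)],.04,(np.array([.523,.3418,.1054]),np.array([.003,.9998,-.019,-.005]))))
E
```

```text
t 9.075 pos [0.5311 0.3567 0.0697] F [0.4 0.2 0.6] w -0.0
yaw -0.038748916143773404 toolz [ 0.003  0.002 -1.   ] d/0.3 [-0.0185  0.0133  0.119 ] norm 0.03633848069630161 rot None
[[0.52688391 0.35295084 0.04      ]]
```

Request:
apply_moves --xyz '[[-0.016, 0.012, 0], [0, 0, 0.07], [0, 0, 0], [0, 0, 0]]' --rot '[[0, 0, 0], [0, 0, 0], [0, 0, 0], [0, 0, 0]]' --hand '[-1, -1, -1, -1]'

```text
clock: 9.62
position: [0.525, 0.3525, 0.0475]
ee_rot: [-0.0, 1.0, -0.019, 0.0]
contact_force: [-0.6, 0.5, 0.6]
width: 0.0003
gripper_force: 0.0
```

```bash
python3 -c "
from h import *
go([.526,.353,.034])"
```

```text
t 9.625 pos [0.525  0.3525 0.0475] F [-0.6  0.5  0.6] w 0.0003
yaw -0.03880036460272736 toolz [ 0.001  0.    -1.   ] d/0.3 [ 0.0031 -0.0017  0.0449] norm 0.013514777221237695 rot None
```

Centred. Press 14 mm down.

Request:
apply_moves --xyz '[[0.003, 0, 0.014], [0, 0, 0.014], [0, 0, 0.014], [0, 0, 0.005], [0, 0, 0], [0, 0, 0]]' --rot '[[0, 0, 0], [0, 0, 0], [0, 0, 0], [0, 0, 0], [0, 0, 0], [0, 0, 0]]' --hand '[-1, -1, -1, -1, -1, -1]'

```text
clock: 10.38
position: [0.5263, 0.3526, 0.034]
ee_rot: [-0.0, 1.0, -0.019, 0.001]
contact_force: [-0.9, -0.8, 8.3]
width: 0.0
gripper_force: 4.1
```

It has bottomed out: 8.3 N at z 0.034. Lift away and verify.

Request:
apply_moves --xyz '[[0, 0, 0.003], [0, 0, 0], [0, 0, -0.05], [0, 0, -0.15], [0, 0, -0.2], [0, 0, -0.15], [0, 0, 0], [0, 0, 0]]' --rot '[[0, 0, 0], [0, 0, 0], [0, 0, 0], [0, 0, 0], [0, 0, 0], [0, 0, 0], [0, 0, 0], [0, 0, 0]]' --hand '[-1, -1, -1, -1, -1, -1, -1, -1]'

```text
clock: 11.38
position: [0.5249, 0.352, 0.196]
ee_rot: [0.0, 1.0, -0.019, -0.001]
contact_force: [-0.5, 0.1, -0.3]
width: -0.0001
gripper_force: 0.0
```

```bash
python3 - <<'E'
from rig import get_image
import cv2
cv2.imwrite("pics/end.png",get_image("side")["pixels"][:,:,::-1])
E
```

```text
(no output)
```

View pics/end.png

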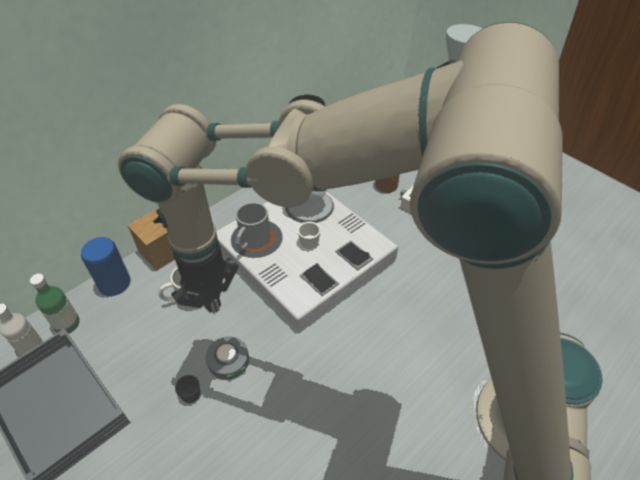

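The timer, at (227,353), is where it was with its key up. The siphon, cup and pitcher haven't moved, and the arm is clear of everything.

```bash
python3 -c "
from rig import job
print(job.sign_off())"
```

```text
the job is handed in; nothing more can be done
None
```

The job is handed in at about 11.5 s of the 59 s allowed: I pressed the mains, then the right heater (under the siphon), then the timer key, and the camera views showed both rockers on, the left heater off, the key back up and nothing seen to have moved; the sign-off gave no verdict.

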